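# Bring the pepper mill round to the front of the lazy susan

## Robot

A 7-joint arm with a two-finger parallel gripper is mounted at the origin on the work surface. World frame = base frame: x ahead of the robot, y to its left, z up, the work surface at z = 0. Lengths are in m, angles in rad, forces in N, time in s.
With the tool pointing down it reaches from about 0.4 to 0.85 m from the base axis. Payload 10.4 kg.
Tool frame: the origin (TCP) lies at the very end of the fingers, on their centre line; the grasp point (between the pads) lies 19 mm behind it; z points along the fingers, y is the line along which they close (so a half turn about z gives the same grasp; the last joint's range is limited). The gripper opens to 85 mm and grips with 20 to 120 N. Pads are 22 mm wide; open, the fingers measure 114 mm over their backs; the gripper's body (76 mm by 85 mm) begins 54 mm behind the grasp point. The pads swing forward as they close: fully open they stand 13 mm farther back than shut.
Start: joints at [1.219, 0.332, -0.065, 1.46, 0.022, 1.35, -0.088], TCP at [0.202, -0.592, 0.231] pointing down, gripper open.
Joint ranges: [-2.6, 2.6], [-0.5, 2.12], [-1.47, 1.34], [0.16, 2.42], [-1.27, 4.41], [0.06, 2.06], [-2.6, 2.6]. Speed limits (rad/s): [2.22, 2.22, 2.79, 2.79, 3.14, 3.14, 3.14].

## Interface

Orientations are given as a unit quaternion [x, y, z, w].
In Python, from workcell import * gives the robot as it stands.
- The arm moves only by the tool step_arm, never from a script. Its argument "commands" is one flat list of numbers, 7 for each row, row after row: the finger opening in mm, from 0 to 85.4, then the shift along the world's x, y, z as a fraction of full scale, then the turn, a rotation vector about the world's x, y, z as a fraction of full scale. A call has exactly 10 rows; each row is the pose to reach, as a shift and turn from the pose commanded when the call began, turning the shorter way round; what a row does not reach only later rows make up. Full scale, the value 1, is 0.6 m for a shift and pi rad for a turn. A row lasts 1/8 s, in which the tool goes at most 62.5 mm and 10.7 degrees, less where a joint would pass 70% of its speed; a pose out of reach is approached as far as the arm can. A call with a number of a shift or a turn outside -1 to 1 is refused whole. A call with a gripper value outside its range is refused whole. The fingers move at their own pace and stop on an object; "squeeze" is the grip in N (left out, the last holds). Time passes only in rows, so rows that repeat a pose let the fingers close, or fill a call up. It gives the time, the measured TCP pose, the force, the opening and the grip force at its end, in the units of the state.
- get_obs(): the state, without advancing time (a new reading comes with each control period).
- camera(name): name is "scene" or "top" or "wrist"; returns the picture (384x512x3 uint8, red, green, blue); there is no depth.
- camera_params(name): a dict with "mtx" (3x3 intrinsics, pixels), "extrinsics" (4x4, takes a point from world to camera coordinates); the wrist camera has in their place "tool_from_camera" (4x4, takes a point from camera to tool coordinates, whose origin is the TCP and whose axes are the flange's). Camera axes: x right, y down, z forward; pixel columns grow to the right and rows downward; lengths in m; the calibration is good to about 2 mm. A picture is of the moment at which its call begins: read the wrist's pose just before it. camera_params takes no time and is no camera call.
- hand_in(): hands the job in; it is judged then, once.
The state is a dict: "clock": time; "joint_pos": joint angles; "joint_velocities": joint speeds; "tau": joint torques, N m; "position": TCP position; "ee_rot": TCP orientation; "ft_force": force on the tool from outside, world axes, zero at the start; "torque": the same for the moment, N m; "grip_width": opening from 0.0 (shut) to 1.0 (fully open); "grasp_force": force on a finger pad.
Only numpy, scipy, OpenCV 4.12 (cv2) and the standard library are available. Lean on these libraries where they do the work, as an engineer would, in place of code of your own. Each camera call takes 0.05 s, during which the arm holds its last target. There are 200 camera calls.

## Task

The pepper goes in next: bring the steel pepper mill round to the front of the lazy susan, straight in front of its axle on your own side, ready to hand, by gently pushing one of the turntable's upright dividers round with a fingertip. Do not grip the turntable or fling it round, do not touch, lift or tip the mill or the two glass jars, which ride along standing, and leave everything else on the counter where it is.

Things in the scene. Friction and masses are not known exactly. Their poses are not given: they have to be found in the camera images.
- turntable_base: the fixed foot of the lazy susan (black disc, 190 mm across, on the counter, stuck down), mostly hidden under the deck. Origin on the counter under the axle; its axes are parallel to the world's (x away from the robot, y to the robot's left), so the front of the lazy susan is its -x side, towards the robot.
- axle (a point): point on the lazy susan's vertical axle at the height of the deck's upper face, 28 mm above the counter. The deck is a bamboo disc 280 mm across, 0.95 kg, its rim reaching 40 mm above the counter; at its middle a hub 30 mm across, whose steel knob reaches 120 mm above the counter. It carries three dark upright dividers, like spokes.
- turntable (a joint): turn of the lazy susan about its vertical axle since the start (0 then), in rad; grows counter-clockwise seen from above; free both ways for more than a full turn. The bearing has a light drag (about 0.06 N m, some 0.6 N at a push 110 mm out), so that it stops within a few degrees once it is no longer pushed.
- divider_a (a point): point on the top edge of divider a of the turntable, 110 mm out from the axle and 98 mm above the counter, mid-thickness. The three dividers stand 120 degrees apart, 6 mm thick, dark wood, from the hub out to 134 mm from the axle and from the deck (28 mm) up to 98 mm above the counter; they turn with the deck.
- divider_b (a point): point on the top edge of divider b of the turntable, 110 mm out from the axle and 98 mm above the counter, mid-thickness. The three dividers stand 120 degrees apart, 6 mm thick, dark wood, from the hub out to 134 mm from the axle and from the deck (28 mm) up to 98 mm above the counter; they turn with the deck.
- divider_c (a point): point on the top edge of divider c of the turntable, 110 mm out from the axle and 98 mm above the counter, mid-thickness. The three dividers stand 120 degrees apart, 6 mm thick, dark wood, from the hub out to 134 mm from the axle and from the deck (28 mm) up to 98 mm above the counter; they turn with the deck.
- mill_mid (a point): centre, half-way up (68 mm above its foot), of the steel pepper mill: waisted, 50 mm across, 136 mm tall, 0.22 to 0.37 kg, standing loose about 85 mm from the axle, about mid-way between two dividers; its top is 164 mm above the counter.
- paprika_jar_mid (a point): centre, half-way up (46 mm above its foot), of the glass spice jar holding red-brown paprika with a black cap: 44 mm across, 92 mm tall, 0.10 to 0.22 kg, standing loose in one of the turntable's three compartments; its top is 120 mm above the counter.
- turmeric_jar_mid (a point): centre, half-way up (46 mm above its foot), of the glass spice jar holding yellow turmeric with a red cap: 44 mm across, 92 mm tall, 0.10 to 0.22 kg, standing loose in one of the turntable's three compartments; its top is 120 mm above the counter.
- mill: the steel pepper mill; origin at the centre of its foot, z up its length.
- paprika_jar: the paprika jar; origin at the centre of its foot, z up.
- turmeric_jar: the turmeric jar; origin at the centre of its foot, z up.
- slow_cooker: round slow cooker, 276 mm across (336 mm over the side handles), 255 mm to the top of the lid's knob, heavy, standing to the left of the turntable; origin at the centre of its underside. Not listed, along the far edge of the counter and out of the way: a butter dish 75 mm tall, a toaster in the right corner, a 100 mm high splashback.
- lid_organizer: white plastic lid organizer with three upright pan lids, 150 by 270 mm, 183 mm tall, loose, to the right; origin at the centre of its underside, long side along its y.
- turner: bamboo turner lying flat on the counter to the front left, 318 mm long along its x, 70 mm wide, 8 mm thick; origin at mid-length on its underside.
- mug: blue mug, 82 mm across, 92 mm tall, handle to its +y, front right; origin at the centre of its underside.
- sugar_canister: white canister with a wooden lid, 104 mm across, 140 mm tall, front right beyond the mug; origin at the centre of its underside.

How it is judged:
By the outcome, as a careful person would: the job done as asked, in the order asked, and still so for the second after the job is handed in, with the robot touching nothing.
It also fails if it takes over 48 s, if anything falls off the work surface, if the arm or the gripper's body presses on something with over 40 N, if the wrist force passes 120 N, or if a joint passes its speed limit or range.

## Working session

There is one attempt and no reset: what is moved stays moved. The work goes in short steps, Python scripts to look and compute and a tool call to move; the robot and the scene stay as the last step left them, time stands still between calls to the robot, and variables do not carry over. Pictures are saved under pics/ and viewed, at most 10 in all, crops included, and the job is handed in when it is done.

Besides the shell and the picture viewer there is one more tool, called after "Request:" as name(argument=value, ...), one argument or row to a line, values as JSON. step_arm: Moves the arm, as the interface text tells. Its arguments: {"type":"object","properties":{"commands":{"type":"array","items":{"type":"number"}},"squeeze":{"type":"number"}},"required":["commands"]}

```bash
mkdir -p pics; python3 - <<'E'
from workcell import *
import cv2,numpy as np
o=get_obs();print(o['clock'],o['position'],o['ee_rot'],o['ft_force'])
a=camera("top");b=camera("scene")
for n,i in(("top",a),("scene",b)):
    cv2.imwrite(f"pics/{n}0.png",cv2.resize(i[:,:,::-1],(800,600),interpolation=cv2.INTER_CUBIC))
    p=camera_params(n);np.set_printoptions(suppress=True,precision=4);print(p['mtx'],p['extrinsics'])
E
```

```text
0.0 [ 0.20166253 -0.59114724  0.23048889] [ 9.86519395e-01  1.63642678e-01 -1.58284427e-04 -7.29329728e-04] [0.16364739 0.29775979 0.30848706]
[[436.3082   0.     259.5333]
 [  0.     436.3082 185.8125]
 [  0.       0.       1.    ]] [[-0.012  -0.9998  0.0179 -0.0067]
 [-0.9978  0.0108 -0.0655  0.4958]
 [ 0.0653 -0.0187 -0.9977  1.4214]
 [ 0.      0.      0.      1.    ]]
[[415.7616   0.     256.3895]
 [  0.     415.7616 192.0223]
 [  0.       0.       1.    ]] [[-0.4057  0.9139 -0.0132  0.2007]
 [ 0.6358  0.2718 -0.7224 -0.2521]
 [-0.6567 -0.3014 -0.6913  2.0152]
 [ 0.      0.      0.      1.    ]]
```

View pics/top0.png

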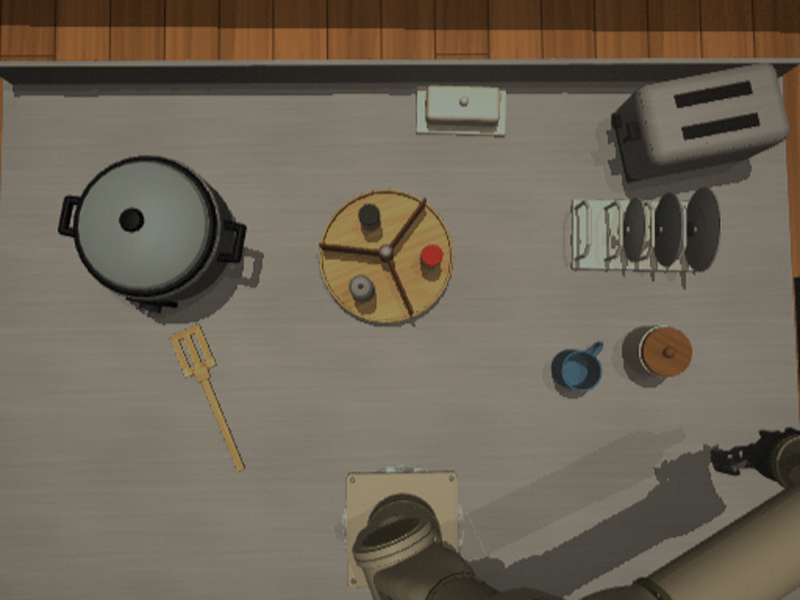

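View pics/scene0.png

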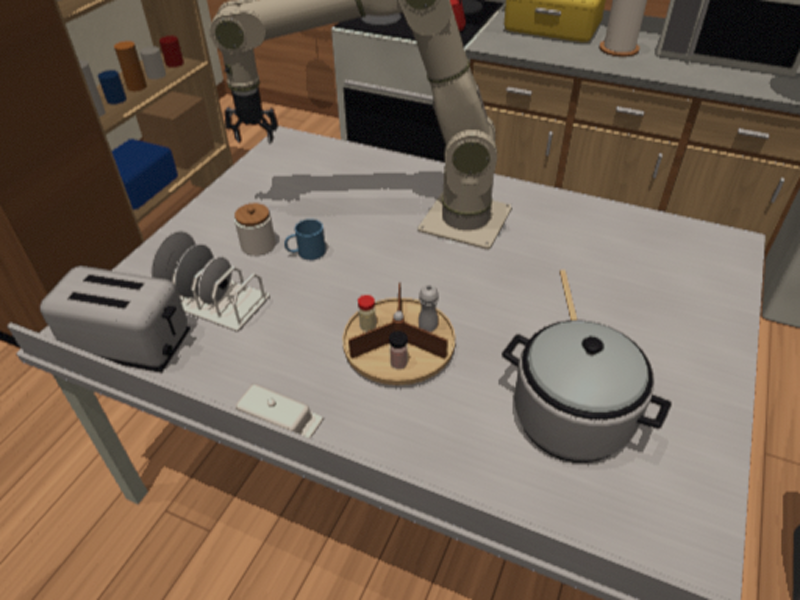

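The top picture shows the hub at (386,253), the mill at (362,287) and the dark cap at (369,215). The red cap is at (431,255), and the divider tips are at about (424,202), (321,245) and (411,313).

```bash
cat > h.py <<'E'
import numpy as np
from workcell import *
def ray(n,u,v,z,s=512/800):
    p=camera_params(n);K=p['mtx'];E=np.array(p['extrinsics']);R,t=E[:3,:3],E[:3,3]
    c=-R.T@t;d=R.T@np.linalg.inv(K)@[(u+.5)*s-.5,(v+.5)*s-.5,1]
    return c+d*(z-c[2])/d[2]
E
python3 - <<'E'
from h import *
h=ray("top",386,253,.12);print("hub",h)
# deck rim ellipse extents
l=ray("top",320,257,.04);r=ray("top",453,257,.04);u=ray("top",387,191,.04);d=ray("top",387,325,.04)
print("rim",l,r,u,d,"centre",(u[0]+d[0])/2,(l[1]+r[1])/2)
for n,u,v,z in [("mill",362,285,.164),("pap",369,214,.12),("tur",431,254,.12),("d1",424,202,.098),("d2",321,245,.098),("d3",411,313,.098),("mug",575,370,.09),("turnerend",240,468,.01),("turnerhead",170,340,.01),("cookhandle",245,240,.15)]:
    p=ray("top",u,v,z);q=p-h;print(n,p.round(3),"r",np.hypot(*q[:2]).round(3),"ang",np.degrees(np.arctan2(q[1],q[0])).round(1))
p=camera_params("wrist")['tool_from_camera'];print(np.array(p).round(3))
E
```

```text
hub [0.56332686 0.02755003 0.12      ]
rim [0.56603209 0.1653842  0.04      ] [ 0.56328109 -0.11111202  0.04      ] [0.70353362 0.02492143 0.04      ] [0.4233951 0.0277825 0.04     ] centre 0.5634643612185994 0.02713609019638643
mill [0.498 0.073 0.164] r 0.08 ang 145.3
pap [0.641 0.06  0.12 ] r 0.084 ang 22.8
tur [ 0.56  -0.061  0.12 ] r 0.088 ang -91.8
d1 [ 0.668 -0.05   0.098] r 0.13 ang -36.3
d2 [0.583 0.157 0.098] r 0.131 ang 81.2
d3 [ 0.446 -0.021  0.098] r 0.127 ang -157.7
mug [ 0.329 -0.347  0.09 ] r 0.442 ang -122.1
turnerend [0.131 0.336 0.01 ] r 0.531 ang 144.5
turnerhead [0.398 0.483 0.01 ] r 0.484 ang 110.0
cookhandle [0.587 0.297 0.15 ] r 0.27 ang 84.9
[[-0.001 -0.962 -0.272  0.069]
 [ 1.    -0.001  0.     0.   ]
 [-0.    -0.272  0.962 -0.142]
 [ 0.     0.     0.     1.   ]]
```

Request:
step_arm(
  commands=[0, 0.02, 0.02, 0.02, 0, 0, 0, 0, 0.05, 0.06, 0.05, 0, 0, -0.01, 0, 0.1, 0.12, 0.07, 0, 0, -0.03, 0, 0.15, 0.18, 0.07, 0, 0, -0.05, 0, 0.2, 0.25, 0.07, 0, 0, -0.07, 0, 0.25, 0.31, 0.07, 0, 0, -0.09, 0, 0.3, 0.37, 0.07, 0, 0, -0.11, 0, 0.35, 0.43, 0.07, 0, 0, -0.13, 0, 0.4, 0.49, 0.07, 0, 0, -0.15, 0, 0.45, 0.55, 0.07, 0, 0, -0.17],
  squeeze=20,
)

```text
clock: 1.35
position: [0.473, -0.259, 0.2744]
ee_rot: [0.995, -0.103, 0.0, 0.0]
ft_force: [-0.7, -0.1, 0.3]
grip_width: -0.003
grasp_force: 0.0
```

```bash
python3 - <<'E'
from h import *
from scipy.spatial.transform import Rotation as R
o=get_obs();p=o['position'];print(o['clock'],p,o['ft_force'],o['grip_width'],R.from_quat(o['ee_rot']).as_matrix().round(2))
print((np.array([0.634,-0.057,0.22])-p)/.6)
E
```

```text
1.35 [ 0.47301638 -0.25903882  0.27436214] [-0.68483368 -0.06320734  0.27664305] -0.002939817286484363 [[ 0.98 -0.2   0.  ]
 [-0.2  -0.98 -0.  ]
 [ 0.    0.   -1.  ]]
[ 0.26830603  0.33673136 -0.09060356]
```

Request:
step_arm(
  commands=[0, 0.04, 0.05, 0, 0, 0, -0.01, 0, 0.08, 0.1, 0, 0, 0, -0.02, 0, 0.12, 0.15, 0, 0, 0, -0.03, 0, 0.16, 0.2, 0, 0, 0, -0.03, 0, 0.2, 0.25, 0, 0, 0, -0.03, 0, 0.235, 0.295, -0.02, 0, 0, -0.03, 0, 0.26, 0.325, -0.05, 0, 0, -0.03, 0, 0.27, 0.34, -0.09, 0, 0, -0.03, 0, 0.27, 0.34, -0.12, 0, 0, -0.03, 0, 0.27, 0.34, -0.12, 0, 0, -0.03],
)

```text
clock: 2.6
position: [0.6329, -0.0578, 0.2004]
ee_rot: [0.989, -0.149, -0.001, 0.0]
ft_force: [0.4, -0.3, 0.1]
grip_width: 0.007
grasp_force: 0.0
```

```bash
python3 - <<'E'
from h import *
import cv2
o=get_obs();print(o['clock'],o['position'])
w=camera("wrist");cv2.imwrite("pics/w1.png",w[:,:,::-1])
E
```

```text
2.6 [ 0.63286444 -0.05777425  0.20038979]
```

View pics/w1.png

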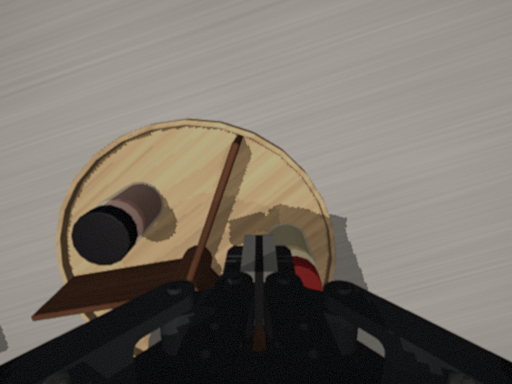

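The wrist picture shows the divider running from (240,138) to (190,280). The fingertips, at (258,240), are on its clockwise side, clear of the red cap at (305,272). I'll descend and plan the arc.

Request:
step_arm(
  commands=[0, 0, 0, -0.02, 0, 0, 0, 0, 0, 0, -0.05, 0, 0, 0, 0, 0, 0, -0.08, 0, 0, 0, 0, 0, 0, -0.11, 0, 0, 0, 0, 0, 0, -0.14, 0, 0, 0, 0, 0, 0, -0.165, 0, 0, 0, 0, 0, 0, -0.185, 0, 0, 0, 0, 0, 0, -0.2, 0, 0, 0, 0, 0, 0, -0.2, 0, 0, 0, 0, 0, 0, -0.2, 0, 0, 0],
)

```text
clock: 3.9
position: [0.6342, -0.0575, 0.0819]
ee_rot: [0.989, -0.149, 0.0, 0.0]
ft_force: [-0.5, 0.5, 1.0]
grip_width: -0.001
grasp_force: 0.0
```

```bash
python3 - <<'E'
from h import *
o=get_obs();p=o['position'];print(o['clock'],p,o['ft_force'])
c=np.array([.5635,.0272]);p0=p[:2]-c;a0=np.degrees(np.arctan2(p0[1],p0[0]));r=np.hypot(*p0);print(a0,r)
for k in range(0,50,2):
    t=np.radians(a0+k);print(k,((r*np.array([np.cos(t),np.sin(t)])-p0)/.6).round(4))
E
```

```text
3.9 [ 0.63420692 -0.05751299  0.0818925 ] [-0.52996101  0.50421331  1.0140113 ]
-50.14944634001311 0.1103438199388756
0 [0. 0.]
2 [0.0049 0.0042]
4 [0.0096 0.0086]
6 [0.0141 0.0131]
8 [0.0185 0.0178]
10 [0.0227 0.0226]
12 [0.0268 0.0276]
14 [0.0307 0.0327]
16 [0.0344 0.038 ]
18 [0.0379 0.0433]
20 [0.0412 0.0488]
22 [0.0443 0.0544]
24 [0.0472 0.0601]
26 [0.05   0.0659]
28 [0.0525 0.0719]
30 [0.0548 0.0778]
32 [0.0569 0.0839]
34 [0.0588 0.09  ]
36 [0.0605 0.0962]
38 [0.0619 0.1025]
40 [0.0632 0.1088]
42 [0.0642 0.1151]
44 [0.065  0.1215]
46 [0.0656 0.1279]
48 [0.0659 0.1343]
```

Request:
step_arm(
  commands=[0, 0.005, 0.004, 0, 0, 0, 0, 0, 0.0096, 0.0086, 0, 0, 0, 0, 0, 0.0125, 0.0115, 0, 0, 0, 0, 0, 0.0163, 0.0155, 0, 0, 0, 0, 0, 0.0206, 0.0202, 0, 0, 0, 0, 0, 0.0248, 0.0251, 0, 0, 0, 0, 0, 0.0288, 0.0302, 0, 0, 0, 0, 0, 0.0326, 0.0353, 0, 0, 0, 0, 0, 0.0362, 0.0406, 0, 0, 0, 0, 0, 0.0395, 0.046, 0, 0, 0, 0],
)

```text
clock: 5.15
position: [0.6577, -0.0297, 0.0813]
ee_rot: [0.989, -0.149, 0.0, 0.0]
ft_force: [-1.0, -0.6, 0.4]
grip_width: -0.001
grasp_force: 0.3
```

Request:
step_arm(
  commands=[0, 0.003, 0.0056, 0, 0, 0, 0, 0, 0.006, 0.0112, 0, 0, 0, 0, 0, 0.009, 0.017, 0, 0, 0, 0, 0, 0.0117, 0.0229, 0, 0, 0, 0, 0, 0.0142, 0.0288, 0, 0, 0, 0, 0, 0.0164, 0.0348, 0, 0, 0, 0, 0, 0.0184, 0.0408, 0, 0, 0, 0, 0, 0.0193, 0.044, 0, 0, 0, 0, 0, 0.0193, 0.044, 0, 0, 0, 0, 0, 0.0193, 0.044, 0, 0, 0, 0],
)

```text
clock: 6.4
position: [0.6692, -0.0036, 0.0814]
ee_rot: [0.989, -0.149, 0.0, 0.0]
ft_force: [-0.1, -0.3, -0.2]
grip_width: 0.002
grasp_force: 0.0
```

```bash
python3 - <<'E'
from h import *
import cv2
o=get_obs();print(o['clock'],o['position'],o['ft_force'])
a=camera("top")[100:230,180:310];cv2.imwrite("pics/t2.png",cv2.resize(a[:,:,::-1],(520,520),interpolation=cv2.INTER_CUBIC))
E
```

```text
6.4 [ 0.66921356 -0.00356731  0.0813982 ] [-0.10082458 -0.31594609 -0.15369342]
```

View pics/t2.png

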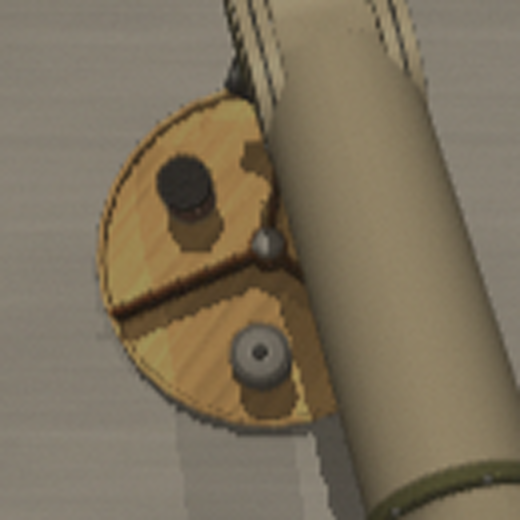

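The crop shows the hub at (268,242), the mill top at (260,352), the left divider tip at (118,315), and the arm over the right side.

```bash
cat >>h.py <<'E'
def crop(u,v,z): return ray("top",180+(u+.5)/4-.5,100+(v+.5)/4-.5,z,1)
C=np.array([.5635,.0272])
def ang(p): q=p[:2]-C;return np.hypot(*q).round(4),np.degrees(np.arctan2(q[1],q[0])).round(1)
E
python3 - <<'E'
from h import *
print(crop(268,242,.12),crop(260,352,.164),ang(crop(260,352,.164)),ang(crop(118,315,.098)),ang(crop(187,181,.12)))
o=get_obs();print(ang(o['position']))
E
```

```text
[0.56831589 0.02822011 0.12      ] [0.48116798 0.03449439 0.164     ] (np.float64(0.0827), np.float64(174.9)) (np.float64(0.1277), np.float64(112.2)) (np.float64(0.0818), np.float64(50.0))
(np.float64(0.1101), np.float64(-16.3))
```

Request:
step_arm(
  commands=[0, 0.0006, 0.002, 0, 0, 0, 0, 0, 0.0012, 0.0043, 0, 0, 0, 0, 0, 0.0018, 0.0066, 0, 0, 0, 0, 0, 0.0024, 0.0089, 0, 0, 0, 0, 0, 0.0029, 0.0112, 0, 0, 0, 0, 0, 0.0034, 0.0135, 0, 0, 0, 0, 0, 0.0037, 0.0148, 0, 0, 0, 0, 0, 0.0038, 0.0155, 0, 0, 0, 0, 0, 0.0038, 0.0155, 0, 0, 0, 0, 0, 0.0038, 0.0155, 0, 0, 0, 0],
)

```text
clock: 7.7
position: [0.6714, 0.0058, 0.0814]
ee_rot: [0.989, -0.149, 0.0, -0.0]
ft_force: [0.1, -0.0, -0.4]
grip_width: -0.001
grasp_force: 0.1
```

```bash
python3 - <<'E'
from h import *
import cv2
o=get_obs();print(o['clock'],o['position'],o['ft_force'],ang(o['position']))
a=camera("top")[100:230,180:310];cv2.imwrite("pics/t3.png",cv2.resize(a[:,:,::-1],(520,520),interpolation=cv2.INTER_CUBIC))
E
```

```text
7.7 [0.67144559 0.00582302 0.08136777] [ 0.09857552 -0.02329668 -0.41579726] (np.float64(0.11), np.float64(-11.2))
```

View pics/t3.png

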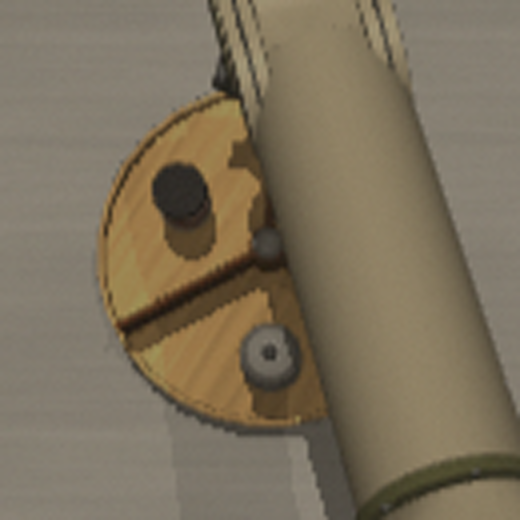

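The mill top is now at (270,352) and the left divider tip at (124,328).

```bash
python3 - <<'E'
from h import *
print(crop(270,352,.164),ang(crop(270,352,.164)),ang(crop(124,328,.098)),ang(crop(181,191,.12)))
E
```

```text
[0.48108742 0.02711431 0.164     ] (np.float64(0.0824), np.float64(-179.9)) (np.float64(0.1278), np.float64(117.2)) (np.float64(0.0809), np.float64(56.3))
```

Request:
step_arm(
  commands=[0, -0.003, -0.01, 0, 0, 0, 0, 0, -0.005, -0.02, 0, 0, 0, 0, 0, -0.005, -0.02, 0.02, 0, 0, 0, 0, -0.005, -0.02, 0.06, 0, 0, 0, 0, -0.005, -0.02, 0.1, 0, 0, 0, 0, -0.005, -0.02, 0.15, 0, 0, 0, 0, -0.005, -0.02, 0.2, 0, 0, 0, 0, -0.005, -0.02, 0.25, 0, 0, 0, 0, -0.005, -0.02, 0.3, 0, 0, 0, 0, -0.005, -0.02, 0.32, 0, 0, 0],
)

```text
clock: 9.0
position: [0.669, -0.0059, 0.2762]
ee_rot: [0.989, -0.149, 0.002, -0.0]
ft_force: [0.2, 0.5, -0.7]
grip_width: 0.002
grasp_force: 0.0
```

Request:
step_arm(
  commands=[0, -0.03, -0.04, 0, 0, 0, 0, 0, -0.06, -0.08, 0, 0, 0, 0, 0, -0.1, -0.13, 0, 0, 0, 0, 0, -0.14, -0.18, 0, 0, 0, 0, 0, -0.18, -0.23, 0, 0, 0, 0, 0, -0.22, -0.28, 0, 0, 0, 0, 0, -0.26, -0.33, 0, 0, 0, 0, 0, -0.3, -0.38, 0, 0, 0, 0, 0, -0.33, -0.42, 0, 0, 0, 0, 0, -0.34, -0.43, 0, 0, 0, 0],
)

```text
clock: 10.25
position: [0.463, -0.2658, 0.2731]
ee_rot: [0.989, -0.151, -0.0, 0.0]
ft_force: [0.0, 0.7, -0.0]
grip_width: -0.002
grasp_force: 0.0
```

```bash
python3 - <<'E'
from h import *
import cv2
o=get_obs();print(o['clock'],o['position'],o['ft_force'])
a=camera("top")[100:230,180:310];cv2.imwrite("pics/t4.png",cv2.resize(a[:,:,::-1],(520,520),interpolation=cv2.INTER_CUBIC))
E
```

```text
10.25 [ 0.46303286 -0.26582637  0.27306391] [ 0.04667306  0.74597033 -0.03913718]
```

View pics/t4.png

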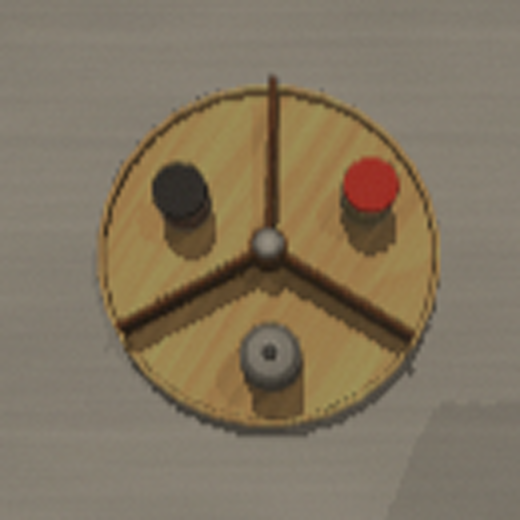

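The mill, at (270,352), stands straight in front of the hub at (268,242). Both jars are upright and the arm is clear, so I'm handing in.

```bash
python3 -c "
from workcell import *
print(hand_in())"
```

```text
the job is handed in; nothing more can be done
None
```

The pepper mill now stands straight in front of the axle, within about 1° by the top camera; both jars are upright, the arm is clear, and the job was handed in at about 10 s.

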